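# Pan on the ring, knob back on its spindle, hold it pressed

## Task

The knob of the little gas hob has been taken off for cleaning. First lift the small pan by its handle and set it down upright and centred on the burner's grate, and let go of it; then pick up the knob, turn it so that the flat in its bore matches the flat of the bare spindle, push it fully onto the spindle and press it in against the spring as far as it goes. Finish while still gripping the knob and holding it pressed in; leave the mug, the salt shaker and the garlic where they stand.

Things in the scene. Friction and masses are not known exactly. Their poses are not given: they have to be found in the camera images.
- pan: steel milk pan, loose, about 0.24 kg, on the right: 104 mm across the rim, 88 mm at the foot, 55 mm tall. Origin: centre of its underside, z up. One straight level black handle along its -x: a bar 16 mm wide (y), 12 mm thick, middle line 45 mm above the underside, x = -70 to -170 mm. Pinch it from above about x = -85 mm; centre of mass about 28 mm from the axis, towards the handle.
- hob: single-burner gas hob, fixed: a low box 200 mm deep (x) by 260 mm wide (y) with a steel top panel 60 mm above the worktop. Origin: centre of its underside on the worktop; its front faces -x. The burner is on its left half (y = +50 mm), the bare control spindle on its right (y = -90 mm, x = 0).
- burner (a point): centre of the burner's grate at the height on which a pan stands (78 mm above the worktop); four black bars, 16 to 64 mm from this point, carry the pan, whose underside centre belongs here. Axes parallel to the hob's. Keep the pan's handle away from the spindle, for example towards the hob's front (-x).
- knob: black control knob, loose, 40 g, standing bore down on the worktop between hob and pan: round skirt 40 mm across, 18 mm tall. Origin: centre of its underside, on the bore's axis; z up. The bore is blind, 15 mm deep, 16 mm across, D-shaped, mouth chamfered 1.5 mm except at the flat; its flat is on the -x side, 3 mm from the axis, the same side as the nose of the bar on top.
- knob_bar (a point): middle of the pinch bar that stands upright on the knob along its x, on the axis, 28 mm above the knob's underside: 13 mm wide (y), 18 to 38 mm above the underside. Its sides are parallel from x = -13 to +19 mm; at -x it narrows to a nose that overhangs the skirt (tip at x = -25 mm). Axes parallel to the knob's.
- spindle_tip (a point): centre of the top of the bare upright D-spindle on the hob: 14 mm across, its flat faces -x, 2 mm from the axis; top 2 mm narrowed by 0.5 mm. Unpressed, 84 mm above the worktop, 24 above the panel; moves down when pressed, never turns. The knob fits only with its nose (-x) on the flat's side, within about 10 degrees; fully on, its underside is 15 mm below this point.
- spindle (a joint): how far the spindle is pressed in, in m: 0 released, 0.006 at its stop. A spring pushes it back with about 3 N at 0 and 9 N at the stop.
- mug: bystander: mug, 92 x 124 x 93 mm, origin at the underside; leave it alone
- salt_shaker: bystander: glass salt shaker with metal top, 44 mm across, 90 mm tall, origin at the underside; leave it alone
- garlic: bystander: garlic bulb, 53 mm across, origin at the underside; leave it alone
Mind the look-alikes: they are no part of the job. What is meant by the knob is not orange or yellow, and is the larger of those in its own colour.

How it is judged:
On the way, in this order (a step that is already met when the one before it is completed fails the run):
1. the pan stands upright and centred on the burner's grate, let go (horizontal distance between pan and burner below 0.025 m and z of pan in the frame of burner between -0.004 and 0.005 m and angle between pan's own z axis and vertical below 0.08 rad and contact force between the fingers and pan below 0.2 N and linear speed of pan below 0.02 m/s), for 0.2 s.
2. the knob is fully on the spindle, flat to flat (horizontal distance between knob and spindle_tip below 0.004 m and z of knob in the frame of spindle_tip between -0.018 and -0.012 m and angle between the x axis of knob and the x axis of spindle_tip, either way round below 0.4 rad and angle between knob's own z axis and vertical below 0.12 rad), for 0.1 s.
At the end, for the whole second after the job is handed in: The gripped knob sits on the spindle (axes within 4 mm, 0.4 rad, tilt 0.12 rad, underside 12 to 18 mm below the tip), spindle in by over 4.5 mm, over 4 N on it; pan let go, upright (0.08 rad) on the grate within 25 mm of the burner's axis; bystanders moved under 40 mm (all of step 2 and horizontal distance between pan and burner below 0.025 m and z of pan in the frame of burner between -0.004 and 0.005 m and angle between pan's own z axis and vertical below 0.08 rad and value of joint spindle above 0.0045 m and contact force between the fingers and knob above 1 N and contact force between the fingers and pan below 0.2 N and contact force between knob and spindle above 4 N); the arm keeps its last pose, push and grip.
It fails at once if mug, salt shaker or garlic moved more than 40 mm (distance of any of mug, salt_shaker, garlic from where it was at the start of the episode above 0.04 m).
It also fails if it takes over 70 s, if anything falls off the work surface, if the arm or the gripper's body presses on something with over 40 N, if the wrist force passes 120 N, or if a joint passes its speed limit or range.

## Robot

A 7-joint arm with a two-finger parallel gripper is mounted at the origin on a cart in front of the work surface, level with it; the furniture and walls round the work are solid. World frame = base frame: x ahead of the robot, y to its left, z up, the work surface at z = 0. Lengths are in m, angles in rad, forces in N, time in s.
With the tool pointing down it reaches from about 0.425 to 0.925 m from the base axis. Payload 6.8 kg.
Tool frame: the origin (TCP) lies on the front face of the gripper's body, between the roots of the fingers; the fingertips stand 73 mm ahead of it and the grasp point (between the pads) lies 54 mm ahead of it; z points along the fingers, x is the direction in which the jaws open and shut, and the axes are right-handed (so a half turn about z gives the same grasp; the last joint's range is limited). The gripper opens to 85 mm and grips with 20 to 120 N. Pads are 22 mm wide; open, the fingers measure 114 mm over their backs; the gripper's body (76 mm by 85 mm) begins 54 mm behind the grasp point. The pads swing forward as they close: fully open they stand 13 mm farther back than shut.
Start: joints at [-1.355, 0.477, 0.022, 1.555, -0.011, 1.109, -0.083], TCP at [0.215, 0.64, 0.304] pointing down, gripper open.
Joint ranges: [-2.96, 2.96], [-0.34, 2.1], [-1.41, 1.46], [0.24, 2.44], [-1.37, 4.51], [0.17, 1.92], [-2.96, 2.96]. Speed limits (rad/s): [2.39, 2.39, 3.14, 3.14, 3.14, 3.14, 3.14].

## Interface

Orientations are given as a unit quaternion [w, x, y, z].
In Python, from station import get_obs, read_camera, hand_in gives the robot as it stands. The module is installed in compiled form; this text tells all that it offers.
- The arm moves only by the shell command python3 -m creep 'ROWS' [FORCE]. ROWS is JSON, a list that holds one entry, the list of rows, each a list of 7 numbers: the turn, a rotation vector about the tool's x, y, z in rad, then the shift along the tool's x, y, z in m, then the finger opening in m, from 0 to 0.0854. A call has 1 to 20 rows; each row shifts and turns the pose as measured when the row begins, along the tool's axes as they then stand; what a row does not reach is not made up. A row lasts 1/12 s, in which the tool goes at most 41.7 mm and 7.16 degrees, less where a joint would pass 70% of its speed; a pose out of reach is approached as far as the arm can. A call is refused whole if a number of a shift passes 0.0417 or a number of a turn 0.125, either way. A call with a gripper value outside its range is refused whole. The fingers move at their own pace and stop on an object; FORCE is the grip in N (left out, the last holds). Time passes only in rows, so rows that do not move let the fingers close. It gives the time, the measured TCP pose, the force and the opening at its end, in the units of the state.
- get_obs(): the state, without advancing time (a new reading comes with each control period).
- read_camera(name): name is "scene" or "top"; returns a dict with "color" (400x640x3 uint8, red, green, blue), "range_z" (400x640 float32, m along the optical axis (not along the pixel's ray), 0 where there is no reading), "fovy" (degrees; the focal length in pixels is half the picture's height over the tangent of half this angle, whatever the lens; pixels are square), "cx", "cy" (the principal point, pixels), "rvec" (rotation vector, rad) and "tvec" (3), from world to camera coordinates, as OpenCV has them. Camera axes: x right, y down, z forward; pixel columns grow to the right and rows downward; lengths in m; the calibration is good to about 2 mm. A picture is of the moment at which its call begins.
- hand_in(): hands the job in, once; it reports no verdict.
The state is a dict: "t": time; "q": joint angles; "joint_vel": joint speeds; "joint_torque": joint torques, N m; "eef_pos": TCP position; "tool_rot": TCP orientation; "contact_force": force on the tool from outside, world axes, zero at the start; "torque": the same for the moment, N m; "gripper_width": opening from 0.0 (shut) to 1.0 (fully open).
Only numpy, scipy, OpenCV 4.12 (cv2) and the standard library are available. Lean on these libraries where they do the work, as an engineer would, in place of code of your own. Each camera call takes 0.05 s, during which the arm holds its last target.

## Working session

There is one attempt and no reset: what is moved stays moved. The work goes in short steps, Python scripts to look and compute and a shell command to move; the robot and the scene stay as the last step left them, time stands still between calls to the robot, and variables do not carry over. Pictures are saved under pics/ and viewed, and the job is handed in when it is done.

```bash
mkdir -p pics; cat > h.py <<'E'
import numpy as np, cv2
from station import get_obs, read_camera
from scipy.spatial.transform import Rotation as R
def cam(n):
    c=read_camera(n); np.savez('%s.npz'%n, **c); return c
def load(n): return np.load('%s.npz'%n)
def world(c):
    H,W=c['range_z'].shape
    f=H/2/np.tan(np.radians(float(c['fovy']))/2)
    u,v=np.meshgrid(np.arange(W),np.arange(H)); z=c['range_z']
    P=np.stack([(u-c['cx'])/f*z,(v-c['cy'])/f*z,z],-1)
    Rm=cv2.Rodrigues(np.array(c['rvec'],float))[0]
    return (P-np.array(c['tvec']).ravel())@Rm
def pix(c,p):
    H=c['range_z'].shape[0]; f=H/2/np.tan(np.radians(float(c['fovy']))/2)
    Rm=cv2.Rodrigues(np.array(c['rvec'],float))[0]
    q=Rm@np.array(p)+np.array(c['tvec']).ravel(); return q[:2]/q[2]*f+[c['cx'],c['cy']]
def save(img,name,crop=None,k=1):
    if crop: x0,y0,x1,y1=crop; img=img[y0:y1,x0:x1]
    img=cv2.resize(img,None,fx=k,fy=k,interpolation=cv2.INTER_CUBIC)
    cv2.imwrite('pics/'+name,img[:,:,::-1])
E
python3 - <<'E'
from h import *
for n in('scene','top'):
    c=cam(n); save(c['color'],n+'0.png'); print(n,c['fovy'],c['cx'],c['cy'],c['rvec'],c['tvec'])
o=get_obs()
for k,v in o.items(): print(k,np.round(v,4))
print(R.from_quat(np.roll(o['tool_rot'],-1)).as_matrix().round(3))
E
```

```text
scene 42.50339661716339 323.79726165656257 192.4665357545717 [ 1.96321707 -1.2307697   0.56584683] [-0.1178125   0.45723063  0.60339564]
top 43.292899810491384 317.4028691574037 199.16474924112927 [ 2.15055191 -2.16813626  0.13757107] [0.14296083 0.57157842 1.11310838]
t 0.1
q [-1.3551  0.4777  0.0224  1.5563 -0.0115  1.1093 -0.0831]
joint_vel [ 0.0017 -0.0011  0.0008 -0.0025 -0.001  -0.0014 -0.    ]
joint_torque [ 4.40000e-03 -5.97757e+01  1.61360e+00 -2.81955e+01  1.28000e-02
  5.00000e-03 -0.00000e+00]
eef_pos [0.2146 0.6395 0.303 ]
tool_rot [ 5.000e-04  8.118e-01  5.839e-01 -6.000e-04]
contact_force [-0.0016 -0.1403  0.0108]
torque [-0.0018 -0.024  -0.0336]
gripper_width 0.9991
[[ 0.318  0.948 -0.   ]
 [ 0.948 -0.318 -0.002]
 [-0.002  0.    -1.   ]]
```

View pics/scene0.png

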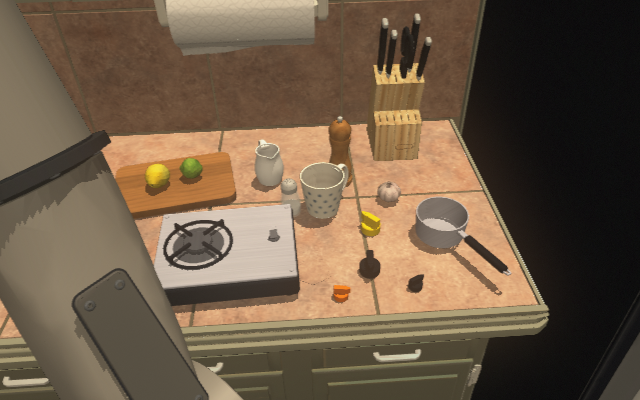

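View pics/top0.png

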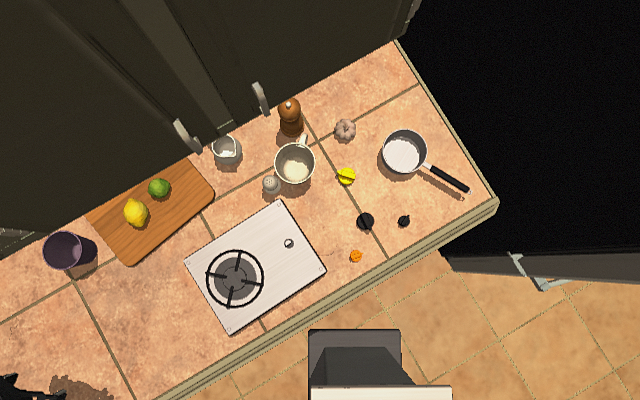

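```bash
python3 - <<'E'
from h import *
t=load('top'); s=load('scene')
save(t['color'],'tA.png',(340,110,500,240),5)
save(t['color'],'tB.png',(175,190,335,340),4)
save(s['color'],'sA.png',(320,190,530,310),3.8)
W=world(t); WS=world(s)
for n,u,v in [('pan rimc',404,152),('handle end',466,189),('handle root',428,166),('knob',365,222),('knob2',404,221),('spindle',289,243),('burner',235,278),('table',330,230),('panel',270,230),('c1',278,200),('c2',325,268),('c3',231,333),('c4',186,263)]:
    print(n,W[v,u].round(4))
print(WS[262,370].round(4),WS[235,274].round(4))
E
```

```text
pan rimc [ 0.6881 -0.0684  0.0015]
handle end [ 0.5917 -0.1979  0.0475]
handle root [ 0.6455 -0.1142  0.0456]
knob [0.5196 0.031  0.0363]
knob2 [ 0.5224 -0.0602  0.0207]
spindle [0.472  0.2008 0.0794]
burner [0.3978 0.318  0.0721]
table [ 0.5045  0.1094 -0.0008]
panel [0.502  0.2441 0.0566]
c1 [0.5684 0.2261 0.0609]
c2 [0.4173 0.1228 0.0474]
c3 [0.2802 0.3273 0.0591]
c4 [0.4309 0.4283 0.0574]
[0.5137 0.027  0.0375] [0.4702 0.2027 0.0717]
```

View pics/tA.png

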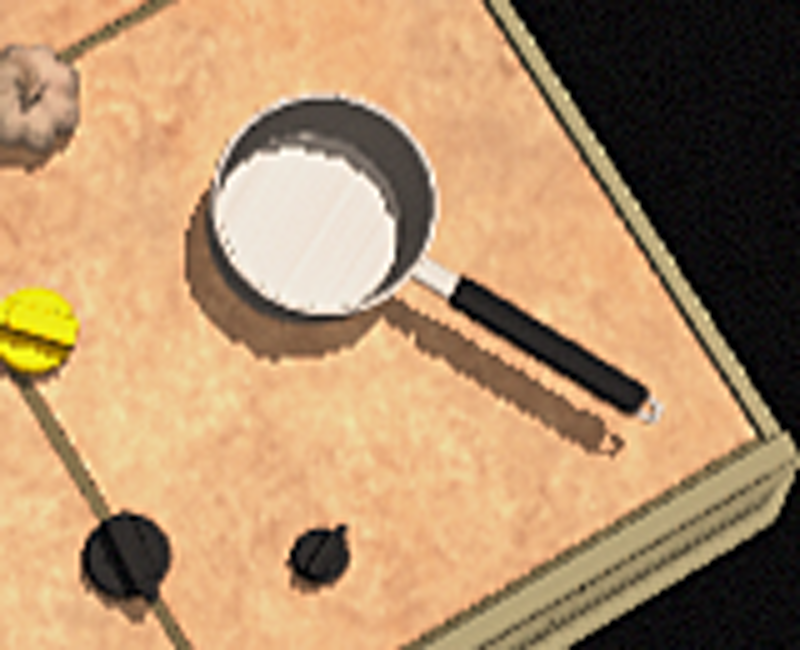

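View pics/tB.png

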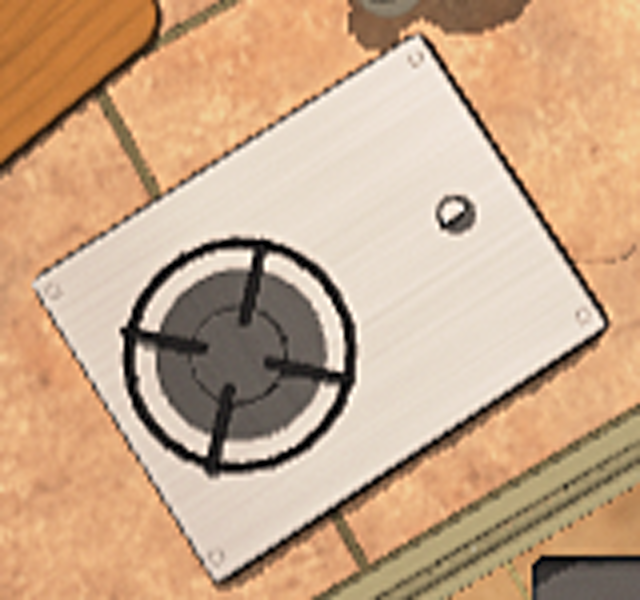

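View pics/sA.png

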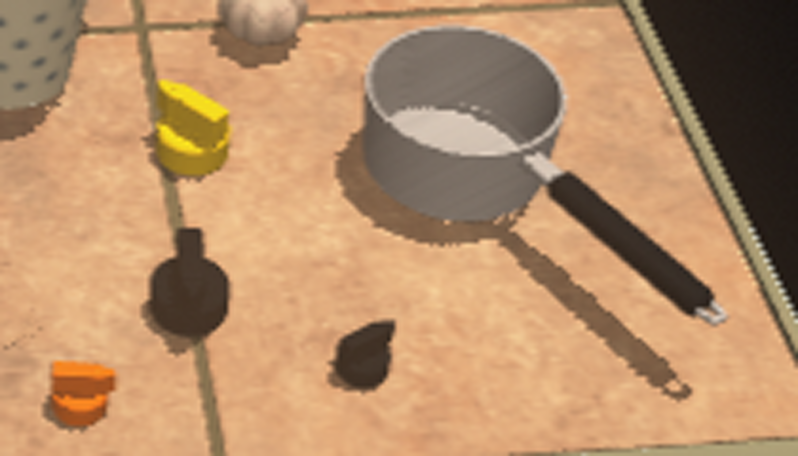

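```bash
cat >> h.py <<'E'
def ray(c,u,v,z):
    H=c['range_z'].shape[0]; f=H/2/np.tan(np.radians(float(c['fovy']))/2)
    Rm=cv2.Rodrigues(np.array(c['rvec'],float))[0]; C=-Rm.T@np.array(c['tvec']).ravel()
    d=Rm.T@np.array([(u-c['cx'])/f,(v-c['cy'])/f,1]); return C+d*(z-C[2])/d[2]
E
python3 - <<'E'
from h import *
t=load('top'); W=world(t); s=load('scene'); WS=world(s)
B=lambda u,v,z: ray(t,175+(u-1.5)/4,190+(v-1.5)/4,z)
A=lambda u,v,z: ray(t,340+(u-2)/5,110+(v-2)/5,z)
br,fr,fl,bl=[B(*p,0.06) for p in((422,35),(607,325),(220,582),(35,285))]
for n,p in zip(('br','fr','fl','bl'),(br,fr,fl,bl)): print(n,p.round(4))
print('len',[np.linalg.norm(x).round(4) for x in(br-fr,bl-fl,bl-br,fl-fr)])
yx=[np.degrees(np.arctan2(d[1],d[0])).round(2) for d in(br-fr,bl-fl)]; yy=[np.degrees(np.arctan2(d[1],d[0])).round(2)-90 for d in(bl-br,fl-fr)]
print('yaw',yx,yy)
yaw=np.mean(yx+yy); c=(br+fr+fl+bl)/4; a=np.radians(yaw); Rz=np.array([[np.cos(a),-np.sin(a)],[np.sin(a),np.cos(a)]])
print('hob',c.round(4),yaw,'burner',(c[:2]+Rz@[0,.05]).round(4),'spindle',(c[:2]+Rz@[0,-.09]).round(4))
print('burner direct',B(237.75,356.5,.078).round(4),'spindle direct',B(456,214,.084).round(4))
print('pan',A(324,206,.055).round(4)); h0=A(455,292,.051);h1=A(645,400,.051);print('handle',h0.round(4),h1.round(4),np.degrees(np.arctan2(*(h0-h1)[[1,0]])))
print('knob nose',A(152,597,.038).round(4))
for nm,X in(('top',W),('scene',WS)):
    def reg(x,y,r,z0,z1):
        m=(np.hypot(X[...,0]-x,X[...,1]-y)<r)&(X[...,2]>z0)&(X[...,2]<z1); return X[m]
    p=reg(.52,.031,.04,.034,.045); print(nm,'bar',len(p),p.mean(0).round(4),p.min(0).round(4),p.max(0).round(4))
    u,S,v=np.linalg.svd((p-p.mean(0))[:,:2]); pr=(p-p.mean(0))[:,:2]@v[0]; print(' dir',v[0].round(3),np.degrees(np.arctan2(v[0][1],v[0][0])),pr.min(),pr.max())
    q=reg(.52,.031,.04,.012,.022); print(' skirt',len(q),q.mean(0).round(4),q.min(0).round(4),q.max(0).round(4))
    p=reg(.69,-.07,.07,.050,.06); A_=np.c_[2*p[:,:2],np.ones(len(p))]; so=np.linalg.lstsq(A_,(p[:,:2]**2).sum(1),rcond=None)[0]; print(' rim',so[:2].round(4),np.sqrt(so[2]+so[:2]@so[:2]))
    p=reg(.472,.2008,.015,.075,.09); print(' spin',len(p),p.mean(0).round(4),p.max(0)[2])
E
```

```text
br [0.5721 0.2215 0.06  ]
fr [0.4112 0.1201 0.06  ]
fl [0.2759 0.3301 0.06  ]
bl [0.4356 0.4335 0.06  ]
len [np.float64(0.1901), np.float64(0.1903), np.float64(0.2522), np.float64(0.2498)]
yaw [np.float64(32.23), np.float64(32.94)] [np.float64(32.769999999999996), np.float64(32.81)]
hob [0.4237 0.2763 0.06  ] 32.6875 burner [0.3967 0.3184] spindle [0.4723 0.2005]
burner direct [0.3965 0.3191 0.078 ] spindle direct [0.4716 0.2014 0.084 ]
pan [ 0.6792 -0.0598  0.055 ]
handle [ 0.6399 -0.1187  0.051 ] [ 0.5898 -0.2026  0.051 ] 59.170532536019834
knob nose [0.5036 0.0202 0.038 ]
top bar 79 [0.5246 0.0288 0.0367] [0.5037 0.0175 0.034 ] [0.5424 0.0398 0.042 ]
 dir [-0.922 -0.387] -157.24508022661777 -0.01800851899743777 0.023528407260703
 skirt 123 [0.5227 0.0301 0.0165] [0.505  0.0103 0.012 ] [0.5422 0.0473 0.0218]
 rim [ 0.6799 -0.0606] 0.050213394261848024
 spin 25 [0.4734 0.2042 0.0813] 0.08746573618036992
scene bar 117 [0.5224 0.0313 0.038 ] [0.5031 0.0201 0.034 ] [0.5423 0.0443 0.041 ]
 dir [-0.896 -0.444] -153.6587191728654 -0.020595839245857176 0.021967897820486627
 skirt 195 [0.5195 0.0306 0.0179] [0.5013 0.0122 0.0121] [0.5443 0.051  0.0218]
 rim [ 0.6803 -0.0578] 0.050446855484678615
 spin 52 [0.4727 0.2067 0.082 ] 0.08664804015197435
```

The large black knob is at about (0.52, 0.03) with its nose towards the front. The small black one and the orange and yellow ones are the look-alikes. The pan is at (0.680, -0.060) with its handle at -121°, and the hob yaw is 32.7°. First I turn the tool for the handle.

```bash
cat > go.py <<'E'
import sys
from h import *
# usage: x y z yaw(deg of tool x)
def st(o=None):
    o=o or get_obs(); M=R.from_quat(np.roll(o['tool_rot'],-1)).as_matrix(); return o,M
def tell(x,y,z,yaw):
    o,M=st(); a=np.radians(yaw)
    T=np.array([[np.cos(a),np.sin(a),0],[np.sin(a),-np.cos(a),0],[0,0,-1]])
    print('t',o['t'],'pos',np.round(o['eef_pos'],4),'yaw',np.degrees(np.arctan2(M[1,0],M[0,0])).round(2),'F',np.round(o['contact_force'],2),'w',round(float(o['gripper_width']),3),'q7',round(o['q'][6],2))
    print('turn(tool)',R.from_matrix(M.T@T).as_rotvec().round(4),'shift(tool)',(M.T@(np.array([x,y,z])-o['eef_pos'])).round(4))
if __name__=='__main__': tell(*map(float,sys.argv[1:5]))
E
python3 -m creep '[[[0,0,0.12,0,0,0,0.0854],[0,0,0.12,0,0,0,0.0854],[0,0,0.12,0,0,0,0.0854],[0,0,0.12,0,0,0,0.0854],[0,0,0.12,0,0,0,0.0854],[0,0,0.12,0,0,0,0.0854],[0,0,0.12,0,0,0,0.0854],[0,0,0.12,0,0,0,0.0854],[0,0,0.12,0,0,0,0.0854],[0,0,0.12,0,0,0,0.0854],[0,0,0.12,0,0,0,0.0854],[0,0,0.12,0,0,0,0.0854],[0,0,0.12,0,0,0,0.0854],[0,0,0.12,0,0,0,0.0854],[0,0,0.12,0,0,0,0.0854]]]'
python3 go.py 0.6356 -0.1325 0.2 -31.5
```

```text
t: 1.35
eef_pos: [0.2131, 0.6353, 0.2944]
tool_rot: [0.009, 0.952, -0.307, 0.0]
contact_force: [-0.2, -0.4, 0.4]
gripper_width: 1.0
t 1.35 pos [0.2131 0.6353 0.2944] yaw -35.73 F [-0.18 -0.42  0.44] w 1.0 q7 -1.77
turn(tool) [ 0.0171 -0.0052 -0.0739] shift(tool) [0.7908 0.3747 0.1053]
```

```bash
python3 -m creep '[[[0.004,0,-0.01,0.035,0.0165,0,0.0854],[0.004,0,-0.01,0.035,0.0165,0,0.0854],[0.004,0,-0.01,0.035,0.0165,0,0.0854],[0.004,0,-0.01,0.035,0.0165,0,0.0854],[0,0,-0.01,0.035,0.0165,0,0.0854],[0,0,-0.01,0.035,0.0165,0,0.0854],[0,0,-0.01,0.035,0.0165,0,0.0854],[0,0,0,0.035,0.0165,0,0.0854],[0,0,0,0.035,0.0165,0,0.0854],[0,0,0,0.035,0.0165,0,0.0854],[0,0,0,0.035,0.0165,0,0.0854],[0,0,0,0.035,0.0165,0,0.0854],[0,0,0,0.035,0.0165,0,0.0854],[0,0,0,0.035,0.0165,0,0.0854],[0,0,0,0.035,0.0165,0,0.0854],[0,0,0,0.035,0.0165,0,0.0854]]]'
python3 go.py 0.6356 -0.1325 0.2 -31.5
```

```text
t: 2.68
eef_pos: [0.5446, 0.0965, 0.2916]
tool_rot: [0.003, 0.965, -0.264, -0.001]
contact_force: [0.2, 0.1, -0.1]
gripper_width: 0.998
t 2.6833 pos [0.5446 0.0965 0.2916] yaw -30.59 F [ 0.16  0.14 -0.05] w 0.998 q7 -0.59
turn(tool) [0.0058 0.0001 0.0159] shift(tool) [0.1948 0.1503 0.0925]
```

```bash
python3 -m creep '[[[0,0,0.003,0.025,0.019,0.006,0.0854],[0,0,0.003,0.025,0.019,0.006,0.0854],[0,0,0.003,0.025,0.019,0.006,0.0854],[0,0,0.003,0.025,0.019,0.006,0.0854],[0,0,0.003,0.025,0.019,0.006,0.0854],[0,0,0,0.025,0.019,0.006,0.0854],[0,0,0,0.02,0.016,0.006,0.0854],[0,0,0,0.012,0.01,0.006,0.0854],[0,0,0,0,0,0,0.0854]]]'
python3 go.py 0.6356 -0.1325 0.15 -31.5
python3 - <<'E'
from h import *
t=cam('top'); save(t['color'],'t1.png',(340,110,500,240),5)
E
```

```text
t: 3.43
eef_pos: [0.6317, -0.1384, 0.2403]
tool_rot: [0.005, 0.961, -0.276, -0.001]
contact_force: [-0.0, 0.8, 0.2]
gripper_width: 0.999
t 3.4333 pos [ 0.6317 -0.1384  0.2403] yaw -32.04 F [-0.    0.83  0.15] w 0.999 q7 -0.12
turn(tool) [ 0.0105 -0.0012 -0.0094] shift(tool) [ 0.0001 -0.008   0.0902]
```

View pics/t1.png

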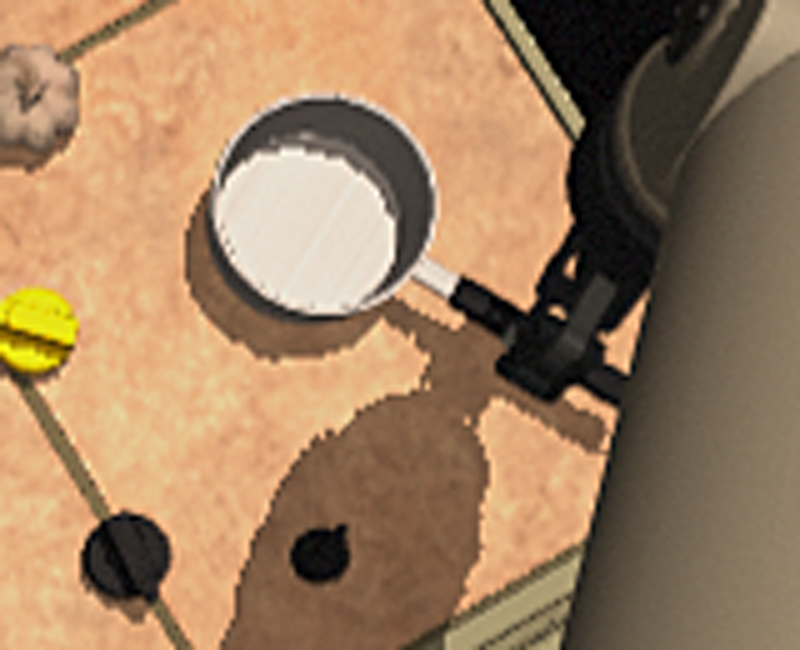

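```bash
python3 -m creep '[[[0.005,0,-0.004,0,-0.004,0.015,0.0854],[0.005,0,-0.004,0,-0.003,0.02,0.0854],[0.002,0,0,0,-0.001,0.02,0.0854],[0,0,0,0,0,0.02,0.0854],[0,0,0,0,0,0.02,0.0854],[0,0,0,0,0,0.015,0.0854],[0,0,0,0,0,0.01,0.0854],[0,0,0,0,0,0,0.0854]]]'
python3 go.py 0.6356 -0.1325 0.098 -31.5
```

```text
t: 4.15
eef_pos: [0.6369, -0.1158, 0.1177]
tool_rot: [-0.006, 0.964, -0.266, 0.0]
contact_force: [0.0, -0.4, -0.5]
gripper_width: 1.001
t 4.15 pos [ 0.6369 -0.1158  0.1177] yaw -30.84 F [ 0.05 -0.39 -0.49] w 1.001 q7 -0.04
turn(tool) [-0.011   0.0024  0.0116] shift(tool) [0.0075 0.0152 0.0195]
```

```bash
python3 -m creep '[[[-0.004,0,0.004,0.004,0.008,0.007,0.0854],[-0.002,0,0.003,0.001,0.003,0.005,0.0854],[0,0,0,0,0,0,0.0854],[0,0,0,0,0,0,0.0854]]]'
python3 go.py 0.6356 -0.1325 0.098 -31.5
```

```text
t: 4.48
eef_pos: [0.6366, -0.1267, 0.1067]
tool_rot: [-0.003, 0.963, -0.268, 0.001]
contact_force: [0.5, -0.3, 0.3]
gripper_width: 0.996
t 4.4833 pos [ 0.6366 -0.1267  0.1067] yaw -31.12 F [ 0.53 -0.29  0.31] w 0.996 q7 -0.03
turn(tool) [-0.0062  0.0006  0.0067] shift(tool) [0.0021 0.0055 0.0087]
```

```bash
python3 -m creep '[[[-0.003,0,0.003,0.002,0.004,0.005,0.0854],[-0.002,0,0.002,0,0.001,0.003,0.0854],[0,0,0,0,0,0,0.0854],[0,0,0,0,0,0,0.05],[0,0,0,0,0,0,0.02],[0,0,0,0,0,0,0],[0,0,0,0,0,0,0],[0,0,0,0,0,0,0],[0,0,0,0,0,0,0],[0,0,0,0,0,0,0],[0,0,0,0,0,0,0],[0,0,0,0,0,0,0]]]' 80
python3 go.py 0.6356 -0.1325 0.098 -31.5
```

```text
t: 5.48
eef_pos: [0.6368, -0.1334, 0.1005]
tool_rot: [-0.001, 0.962, -0.271, 0.002]
contact_force: [0.4, 0.6, 0.4]
gripper_width: 0.167
t 5.4833 pos [ 0.6368 -0.1334  0.1005] yaw -31.5 F [0.44 0.61 0.44] w 0.167 q7 -0.02
turn(tool) [-0.0024 -0.0027  0.    ] shift(tool) [-0.0015 -0.0002  0.0025]
```

```bash
python3 -m creep '[[[0,0,0,0,0,-0.005,0],[0,0,0,0,0,-0.01,0],[0,0,0,0,0,-0.015,0],[0,0,0,0,0,-0.02,0],[0,0,0,0,0,-0.02,0],[0,0,0,0,0,-0.02,0],[0,0,0,0,0,-0.02,0],[0,0,0,0,0,-0.02,0],[0,0,0,0,0,-0.02,0],[0,0,0,0,0,-0.015,0],[0,0,0,0,0,-0.01,0],[0,0,0,0,0,0,0],[0,0,0,0,0,0,0]]]'
python3 go.py 0.3115 0.3187 0.3 -90
python3 - <<'E'
from h import *
t=cam('scene'); save(t['color'],'s2.png')
E
```

```text
t: 6.57
eef_pos: [0.6323, -0.1337, 0.2869]
tool_rot: [0.0, 0.962, -0.272, -0.002]
contact_force: [0.3, -0.0, -2.9]
gripper_width: 0.173
t 6.5667 pos [ 0.6323 -0.1337  0.2869] yaw -31.56 F [ 0.29 -0.04 -2.86] w 0.173 q7 -0.14
turn(tool) [0.0037 0.0028 1.02  ] shift(tool) [-0.5102 -0.2176 -0.0114]
```

View pics/s2.png

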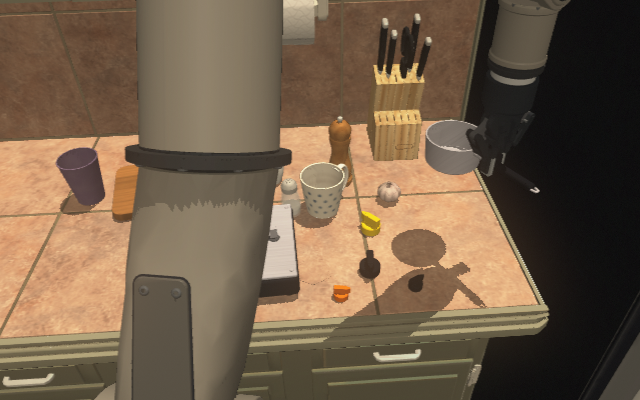

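```bash
python3 -m creep '[[[0,0,0,-0.015,-0.012,-0.001,0],[0,0,0,-0.026,-0.018,-0.001,0],[0,0,0,-0.026,-0.018,-0.001,0],[0,0,0,-0.026,-0.018,-0.001,0],[0,0,0,-0.026,-0.018,-0.001,0],[0,0,0,-0.026,-0.018,-0.001,0],[0,0,0,-0.026,-0.018,-0.001,0],[0,0,0,-0.026,-0.018,0,0],[0,0,0,-0.026,-0.018,0,0],[0,0,0,-0.031,-0.006,0,0],[0,0,0,-0.031,-0.006,0,0],[0,0,0,-0.031,-0.006,0,0],[0,0,0,-0.031,-0.006,0,0],[0,0,0,-0.02,-0.004,0,0],[0,0,0,-0.01,-0.002,0,0],[0,0,0,0,0,0,0]]]'
python3 go.py 0.3115 0.3187 0.3 -90
```

```text
t: 7.95
eef_pos: [0.3881, 0.2347, 0.2768]
tool_rot: [0.014, 0.962, -0.273, -0.013]
contact_force: [0.3, -0.3, -2.7]
gripper_width: 0.17
t 7.95 pos [0.3881 0.2347 0.2768] yaw -31.71 F [ 0.28 -0.3  -2.75] w 0.17 q7 -1.1
turn(tool) [ 3.9600e-02 -9.0000e-04  1.0175e+00] shift(tool) [-0.1097 -0.0305 -0.0223]
```

```bash
python3 -m creep '[[[0.013,0,0.06,0,0,-0.002,0],[0.013,0,0.1,0,0,-0.002,0],[0.013,0,0.11,0,0,-0.002,0],[0,0,0.11,0,0,-0.002,0],[0,0,0.11,0,0,-0.002,0],[0,0,0.11,0,0,-0.002,0],[0,0,0.11,0,0,-0.002,0],[0,0,0.11,0,0,-0.002,0],[0,0,0.1,0,0,-0.002,0],[0,0,0.06,0,0,0,0],[0,0,0,0,0,0,0],[0,0,0,0,0,0,0]]]'
python3 go.py 0.3115 0.3187 0.3 -90
```

```text
t: 8.95
eef_pos: [0.3901, 0.2234, 0.288]
tool_rot: [-0.007, -0.699, 0.715, 0.005]
contact_force: [-0.2, -0.2, -2.2]
gripper_width: 0.17
t 8.95 pos [0.3901 0.2234 0.288 ] yaw -91.26 F [-0.23 -0.23 -2.2 ] w 0.17 q7 -2.1
turn(tool) [ 0.0165 -0.0025 -0.0219] shift(tool) [-0.0936  0.0809 -0.0109]
```

```bash
python3 -m creep '[[[0.005,0,-0.004,-0.012,0.01,-0.001,0],[0.005,0,-0.004,-0.018,0.016,-0.001,0],[0.005,0,-0.004,-0.018,0.016,-0.001,0],[0,0,0,-0.018,0.016,0,0],[0,0,0,-0.014,0.012,0,0],[0,0,0,-0.006,0.006,0,0],[0,0,0,0,0,0,0],[0,0,0,0,0,0,0]]]'
python3 go.py 0.3115 0.3187 0.3 -90
python3 - <<'E'
from h import *
t=cam('top'); save(t['color'],'t3.png',(160,170,360,340),4)
t=cam('scene'); save(t['color'],'s3.png')
E
```

```text
t: 9.62
eef_pos: [0.3154, 0.3086, 0.2892]
tool_rot: [-0.003, -0.706, 0.708, -0.002]
contact_force: [0.0, -0.4, -2.4]
gripper_width: 0.168
t 9.6167 pos [0.3154 0.3086 0.2892] yaw -90.22 F [ 0.04 -0.36 -2.43] w 0.168 q7 -2.4
turn(tool) [ 0.001  -0.0069 -0.0038] shift(tool) [-0.01    0.004  -0.0108]
```

View pics/t3.png

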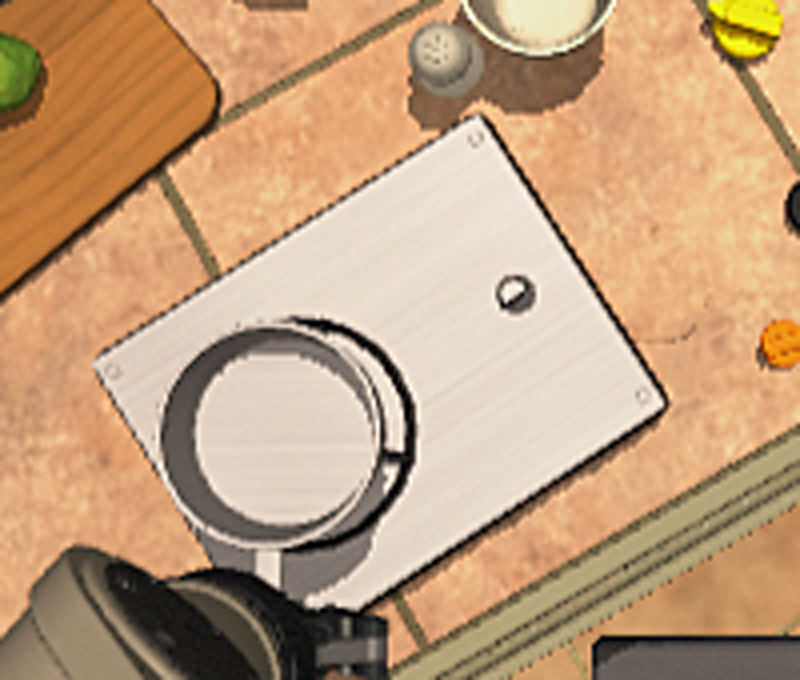

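View pics/s3.png

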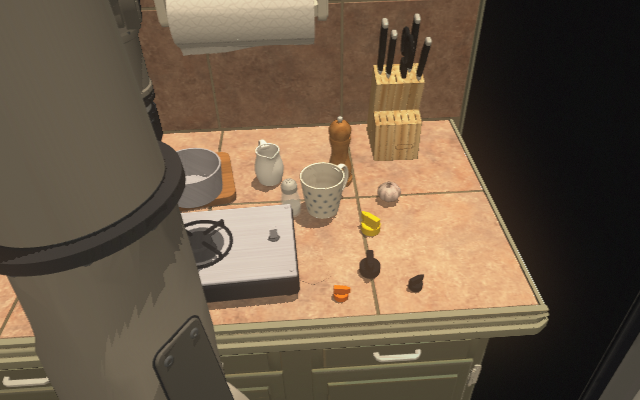

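```bash
python3 - <<'E'
from h import *
t=load('top'); W=world(t)
print('centre',ray(t,160+(272-1.5)/4,170+(436-1.5)/4,.244).round(4))
c=np.array([.40,.318])
m=(np.hypot(W[...,0]-c[0],W[...,1]-c[1])<.065)&(W[...,2]>.235)&(W[...,2]<.26); p=W[m]
A_=np.c_[2*p[:,:2],np.ones(len(p))]; so=np.linalg.lstsq(A_,(p[:,:2]**2).sum(1),rcond=None)[0]; print('rim',so[:2],np.sqrt(so[2]+so[:2]@so[:2]),len(p))
f=np.linalg.lstsq(np.c_[p[:,:2]-c,np.ones(len(p))],p[:,2],rcond=None)[0]; print('rim plane',f)
m=(np.hypot(W[...,0]-c[0],W[...,1]-c[1])<.035)&(W[...,2]>.17)&(W[...,2]<.22); p=W[m]
f=np.linalg.lstsq(np.c_[p[:,:2]-c,np.ones(len(p))],p[:,2],rcond=None)[0]; print('floor',f,len(p))
E
```

```text
centre [0.402  0.3042 0.244 ]
rim [0.40145636 0.30639034] 0.050278762606665486 372
rim plane [ 0.00360543 -0.01706521  0.24002679]
floor [-0.02561154  0.05296371  0.19064809] 1090
```

```bash
python3 -m creep '[[[0,0,0,-0.006,0.002,0.01,0],[0,0,0,-0.005,0.002,0.015,0],[0,0,0,-0.002,0.001,0.018,0],[0,0,0,0,0,0.018,0],[0,0,0,0,0,0.012,0],[0,0,0,0,0,0.006,0],[0,0,0,0,0,0,0],[0,0,0,0,0,0,0]]]'
python3 go.py 0.3100 0.3222 0.1795 -90
python3 - <<'E'
from h import *
t=cam('top'); save(t['color'],'t4.png',(160,170,360,340),4)
W=world(t)
c=np.array([.398,.318])
m=(np.hypot(W[...,0]-c[0],W[...,1]-c[1])<.065)&(W[...,2]>.14)&(W[...,2]<.185); p=W[m]
z=p[:,2];print(np.percentile(z,[50,90,99]))
E
```

```text
t: 10.38
eef_pos: [0.316, 0.3181, 0.2042]
tool_rot: [-0.001, -0.701, 0.713, -0.003]
contact_force: [0.5, -0.7, -1.8]
gripper_width: 0.175
t 10.3833 pos [0.316  0.3181 0.2042] yaw -90.93 F [ 0.51 -0.72 -1.85] w 0.175 q7 -2.28
turn(tool) [-0.0023 -0.0065 -0.0162] shift(tool) [-0.0042  0.0061  0.0247]
[0.15407788 0.15754676 0.16040689]
```

View pics/t4.png

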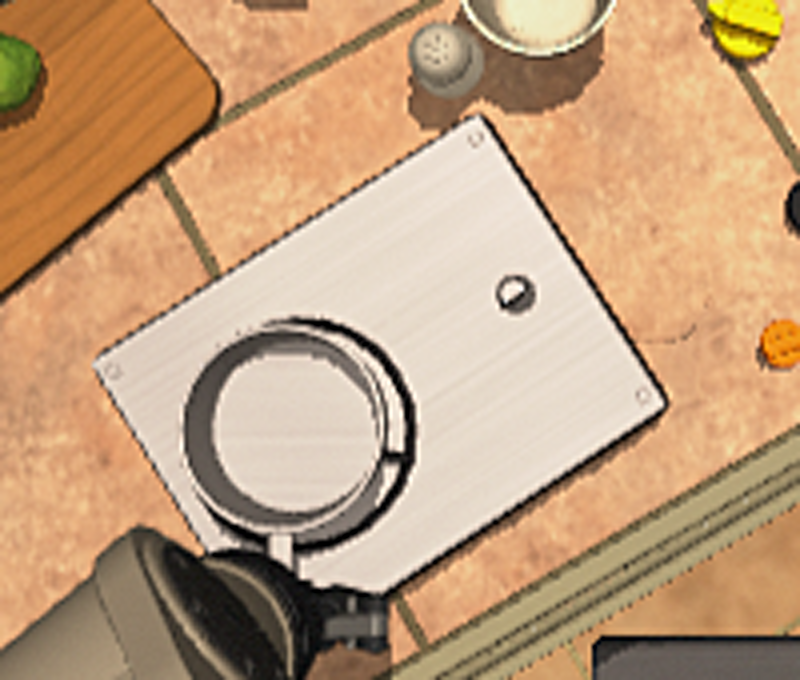

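```bash
python3 -c "
from h import *
t=load('top');print(ray(t,160+(286-1.5)/4,170+(434-1.5)/4,.157).round(4))"
python3 -m creep '[[[0,0,-0.005,-0.002,0.003,0.006,0],[0,0,-0.005,-0.001,0.002,0.006,0],[0,0,0,0,0,0.004,0],[0,0,0,0,0,0.003,0],[0,0,0,0,0,0,0],[0,0,0,0,0,0,0]]]'
python3 go.py 0.3125 0.3200 0.1785 -90
```

```text
[0.4002 0.3123 0.157 ]
t: 10.93
eef_pos: [0.3113, 0.323, 0.1855]
tool_rot: [0.001, -0.706, 0.709, -0.002]
contact_force: [-0.4, -0.3, -2.8]
gripper_width: 0.165
t 10.9333 pos [0.3113 0.323  0.1855] yaw -90.25 F [-0.44 -0.25 -2.79] w 0.165 q7 -2.25
turn(tool) [-0.0043 -0.0013 -0.0043] shift(tool) [ 0.003  -0.0011  0.007 ]
```

```bash
python3 -m creep '[[[0,0,0,0,0,0.003,0],[0,0,0,0,0,0.003,0],[0,0,0,0,0,0.002,0],[0,0,0,0,0,0,0],[0,0,0,0,0,0,0]]]'
python3 go.py 0.3125 0.3200 0.1785 -90
```

```text
t: 11.35
eef_pos: [0.3114, 0.3235, 0.1779]
tool_rot: [0.001, -0.705, 0.709, -0.001]
contact_force: [-1.3, -2.3, 5.2]
gripper_width: 0.166
t 11.35 pos [0.3114 0.3235 0.1779] yaw -90.26 F [-1.25 -2.33  5.24] w 0.166 q7 -2.23
turn(tool) [-0.0032  0.0003 -0.0046] shift(tool) [ 0.0035 -0.0011 -0.0006]
```

Contact at the expected height. Check before releasing.

```bash
python3 - <<'E'
from h import *
t=cam('top'); save(t['color'],'t5.png',(160,170,360,340),4)
W=world(t)
c=np.array([.397,.318])
m=(np.hypot(W[...,0]-c[0],W[...,1]-c[1])<.065)&(W[...,2]>.127)&(W[...,2]<.145); p=W[m]
A_=np.c_[2*p[:,:2],np.ones(len(p))]; so=np.linalg.lstsq(A_,(p[:,:2]**2).sum(1),rcond=None)[0]; print('rim',so[:2],np.sqrt(so[2]+so[:2]@so[:2]),len(p))
f=np.linalg.lstsq(np.c_[p[:,:2]-c,np.ones(len(p))],p[:,2],rcond=None)[0]; print('rim plane',f)
E
```

```text
rim [0.39834639 0.32141877] 0.050007555030333835 270
rim plane [ 0.00498179 -0.00393805  0.13104365]
```

View pics/t5.png

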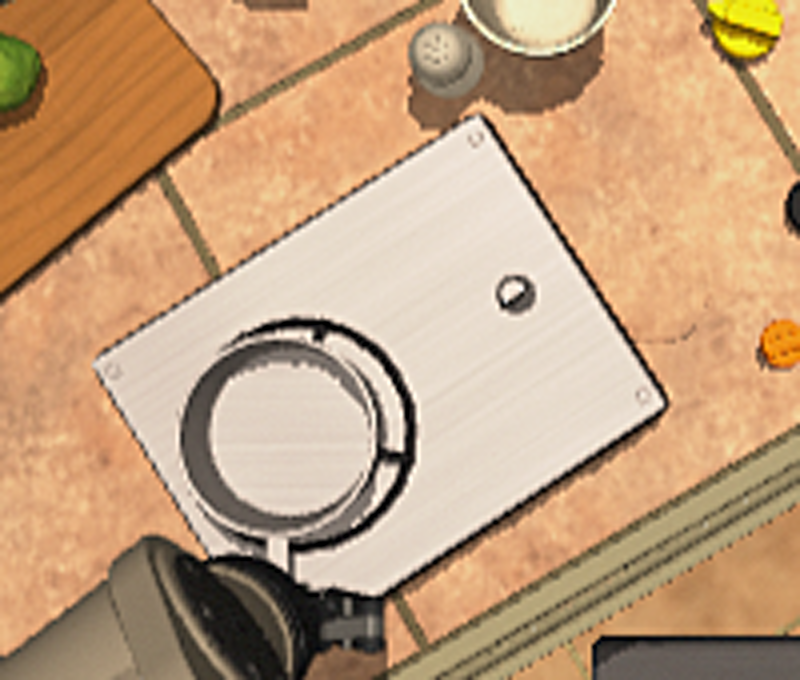

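```bash
python3 -m creep '[[[0,0,0,0,0,0,0.03],[0,0,0,0,0,0,0.05],[0,0,0,0,0,0,0.06],[0,0,0,0,0,0,0.06],[0,0,0,0,0,0,0.06],[0,0,0,0,0,0,0.06],[0,0,0,0,0,0,0.06],[0,0,0,0,0,0,0.06]]]' 60
python3 -m creep '[[[0,0,0,0,0,-0.004,0.06],[0,0,0,0,0,-0.008,0.06],[0,0,0,0,0,-0.015,0.06],[0,0,0,0,0,-0.02,0.06],[0,0,0,0,0,-0.02,0.06],[0,0,0,0,0,-0.02,0.06],[0,0,0,0,0,-0.015,0.06],[0,0,0,0,0,0,0.06]]]'
python3 go.py 0.522 0.030 0.25 -65
python3 - <<'E'
from h import *
t=cam('top'); save(t['color'],'t6.png',(160,170,360,340),4)
W=world(t)
c=np.array([.397,.318])
m=(np.hypot(W[...,0]-c[0],W[...,1]-c[1])<.065)&(W[...,2]>.127)&(W[...,2]<.145); p=W[m]
A_=np.c_[2*p[:,:2],np.ones(len(p))]; so=np.linalg.lstsq(A_,(p[:,:2]**2).sum(1),rcond=None)[0]; print('rim',so[:2],np.sqrt(so[2]+so[:2]@so[:2]),len(p))
f=np.linalg.lstsq(np.c_[p[:,:2]-c,np.ones(len(p))],p[:,2],rcond=None)[0]; print('rim plane',f)
E
```

```text
t: 12.07
eef_pos: [0.3128, 0.3246, 0.1785]
tool_rot: [0.003, -0.705, 0.709, -0.001]
contact_force: [0.5, 0.0, 0.8]
gripper_width: 0.7
t: 12.73
eef_pos: [0.3126, 0.3227, 0.2877]
tool_rot: [0.002, -0.704, 0.71, -0.002]
contact_force: [1.0, 0.1, -0.9]
gripper_width: 0.701
t 12.7333 pos [0.3126 0.3227 0.2877] yaw -90.43 F [ 0.95  0.14 -0.92] w 0.701 q7 -2.41
turn(tool) [-0.0058 -0.001  -0.4438] shift(tool) [ 0.2912 -0.2113  0.0389]
rim [0.39864109 0.32161787] 0.05005259133466289 254
rim plane [ 0.0029417  -0.00542413  0.13090043]
```

View pics/t6.png

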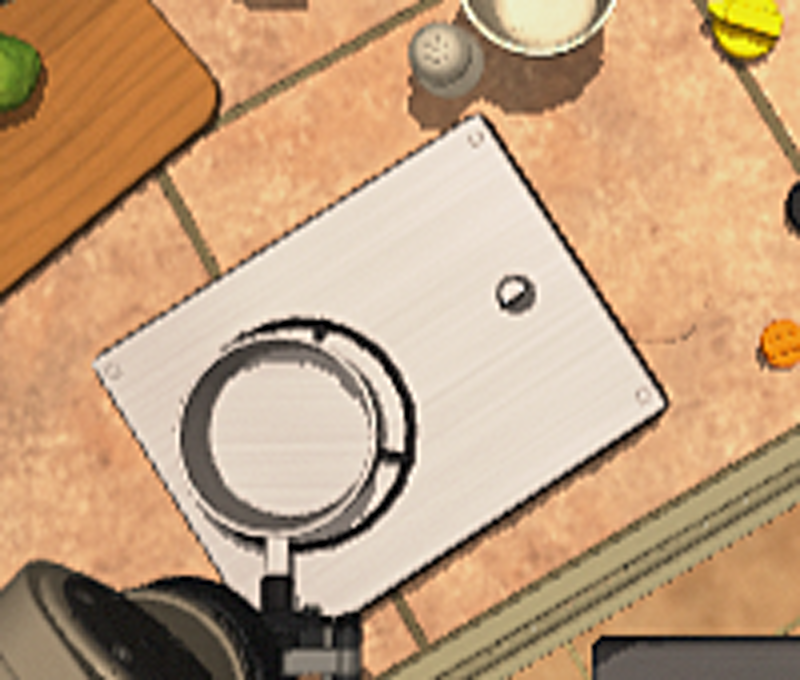

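```bash
python3 -m creep '[[[0,0,-0.1,0,0,0,0.06],[0,0,-0.1,0,0,0,0.06],[0,0,-0.1,0,0,0,0.06],[0,0,-0.09,0,0,0,0.06],[0,0,-0.04,0,0,0,0.06],[0,0,0,0,0,0,0.06]]]'
python3 go.py 0.522 0.030 0.25 -65
python3 - <<'E'
from h import *
t=cam('top'); save(t['color'],'t7.png',(345,200,425,260),9.5)
s=cam('scene'); save(s['color'],'s7.png',(340,240,420,300),9.5)
E
```

```text
t: 13.28
eef_pos: [0.3105, 0.3205, 0.2837]
tool_rot: [0.001, 0.845, -0.534, 0.002]
contact_force: [0.1, 0.2, 0.1]
gripper_width: 0.704
t 13.2833 pos [0.3105 0.3205 0.2837] yaw -64.57 F [0.15 0.2  0.13] w 0.704 q7 -1.97
turn(tool) [-0.0003 -0.0047  0.0075] shift(tool) [ 0.353  -0.0662  0.0354]
```

View pics/t7.png

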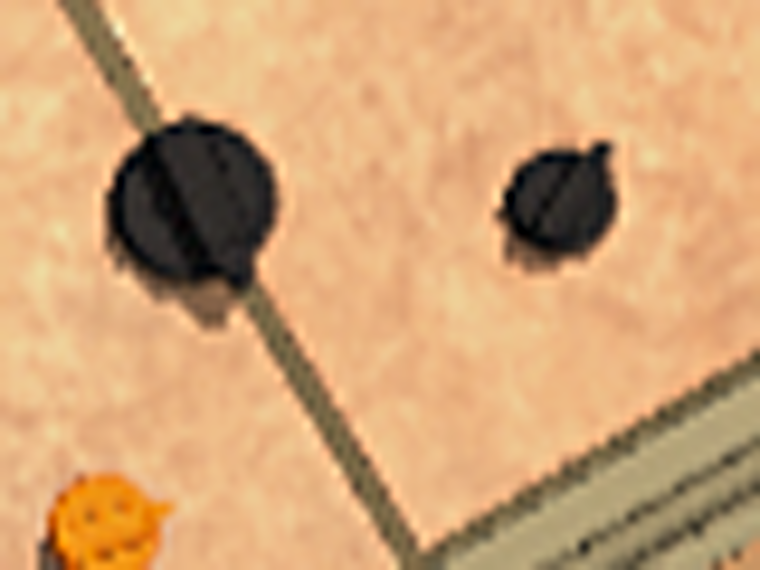

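View pics/s7.png

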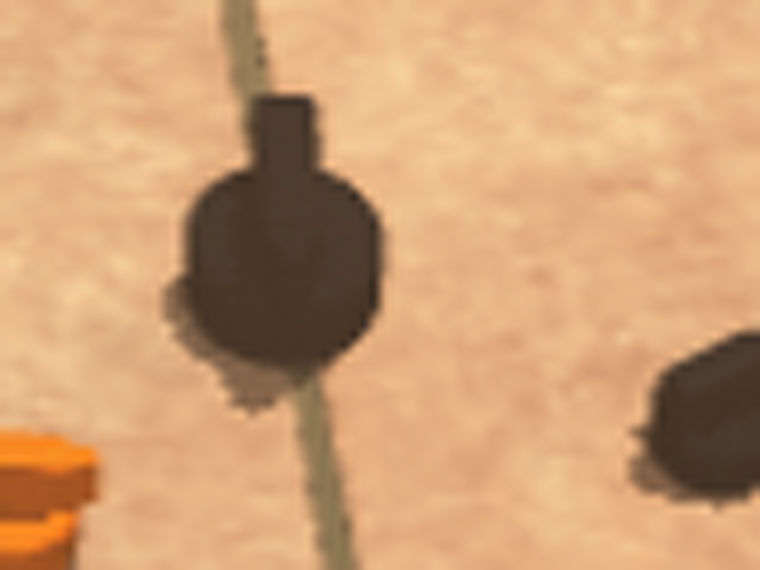

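```bash
python3 - <<'E'
from h import *
t=load('top');s=load('scene'); k=9.5;o=4.25
T=lambda u,v,z: ray(t,345+(u-o)/k,200+(v-o)/k,z)
S=lambda u,v,z: ray(s,340+(u-o)/k,240+(v-o)/k,z)
print('skirt',T(193,202,.014).round(4),'scene skirt',S(284,262,.016).round(4))
print('nose tip',T(243,280,.036).round(4))
for a,b in(((165,150),(215,250)),((212,145),(252,225))):
    d=T(*b,.038)-T(*a,.038); print('bar yaw',np.degrees(np.arctan2(-d[1],-d[0])),T(*a,.038).round(4),T(*b,.038).round(4))
print('scene bar back end',S(252,95,.038).round(4),S(318,95,.038).round(4))
E
```

```text
skirt [0.5241 0.029  0.014 ] scene skirt [0.5202 0.0299 0.016 ]
nose tip [0.5036 0.0197 0.036 ]
bar yaw 25.510867981606005 [0.5347 0.0378 0.038 ] [0.5107 0.0264 0.038 ]
bar yaw 25.45256622144664 [0.5358 0.0266 0.038 ] [0.5166 0.0175 0.038 ]
scene bar back end [0.5396 0.0456 0.038 ] [0.5452 0.0338 0.038 ]
```

```bash
python3 -m creep '[[[0,0,0,0.016,-0.003,0,0.06],[0,0,0,0.028,-0.005,0,0.06],[0,0,0,0.03,-0.006,0.002,0.06],[0,0,0,0.03,-0.006,0.002,0.06],[0,0,0,0.03,-0.006,0.002,0.06],[0,0,0,0.03,-0.006,0.005,0.06],[0,0,0,0.03,-0.006,0.005,0.06],[0,0,0,0.03,-0.006,0.005,0.06],[0,0,0,0.03,-0.006,0.005,0.06],[0,0,0,0.03,-0.006,0.005,0.06],[0,0,0,0.024,-0.005,0.004,0.06],[0,0,0,0.014,-0.003,0,0.06],[0,0,0,0,0,0,0.06],[0,0,0,0,0,0,0.06]]]'
python3 go.py 0.526 0.031 0.15 -64.5
```

```text
t: 14.55
eef_pos: [0.5115, 0.0441, 0.2458]
tool_rot: [0.003, 0.84, -0.542, 0.003]
contact_force: [0.3, -0.2, -0.4]
gripper_width: 0.707
t 14.55 pos [0.5115 0.0441 0.2458] yaw -65.66 F [ 0.28 -0.19 -0.35] w 0.707 q7 -1.05
turn(tool) [ 0.0011 -0.0084 -0.0202] shift(tool) [ 0.0171 -0.0079  0.0959]
```

```bash
python3 -m creep '[[[0,-0.003,-0.006,0.006,-0.002,0.012,0.06],[0,-0.003,-0.006,0.005,-0.002,0.016,0.06],[0,-0.002,-0.006,0.004,-0.001,0.018,0.06],[0,0,0,0.001,0,0.018,0.06],[0,0,0,0,0,0.015,0.06],[0,0,0,0,0,0.008,0.06],[0,0,0,0,0,0,0.06],[0,0,0,0,0,0,0.06]]]'
python3 go.py 0.526 0.031 0.110 -64.5
```

```text
t: 15.22
eef_pos: [0.5201, 0.0407, 0.1555]
tool_rot: [-0.001, 0.847, -0.532, -0.002]
contact_force: [0.4, -0.3, -0.5]
gripper_width: 0.704
t 15.2167 pos [0.5201 0.0407 0.1555] yaw -64.27 F [ 0.4  -0.32 -0.52] w 0.704 q7 -0.88
turn(tool) [0.0006 0.0048 0.004 ] shift(tool) [ 0.0115 -0.0011  0.0454]
```

```bash
python3 -m creep '[[[0,0,0,0.004,0,0.01,0.06],[0,0,0,0.004,0,0.012,0.06],[0,0,0,0.003,0,0.01,0.06],[0,0,0,0,0,0.004,0.06],[0,0,0,0,0,0,0.06],[0,0,0,0,0,0,0.06]]]'
python3 go.py 0.526 0.031 0.0945 -64.5
python3 - <<'E'
from h import *
t=cam('top'); save(t['color'],'t8.png',(325,180,425,255),8)
s=cam('scene'); save(s['color'],'s8.png',(320,220,420,295),8)
E
```

```text
t: 15.72
eef_pos: [0.5265, 0.0313, 0.1178]
tool_rot: [-0.003, 0.847, -0.531, -0.001]
contact_force: [0.9, 0.4, 0.2]
gripper_width: 0.702
t 15.7167 pos [0.5265 0.0313 0.1178] yaw -64.2 F [0.88 0.39 0.16] w 0.702 q7 -0.81
turn(tool) [-0.0033  0.0046  0.0052] shift(tool) [0.0002 0.0006 0.0233]
```

View pics/t8.png

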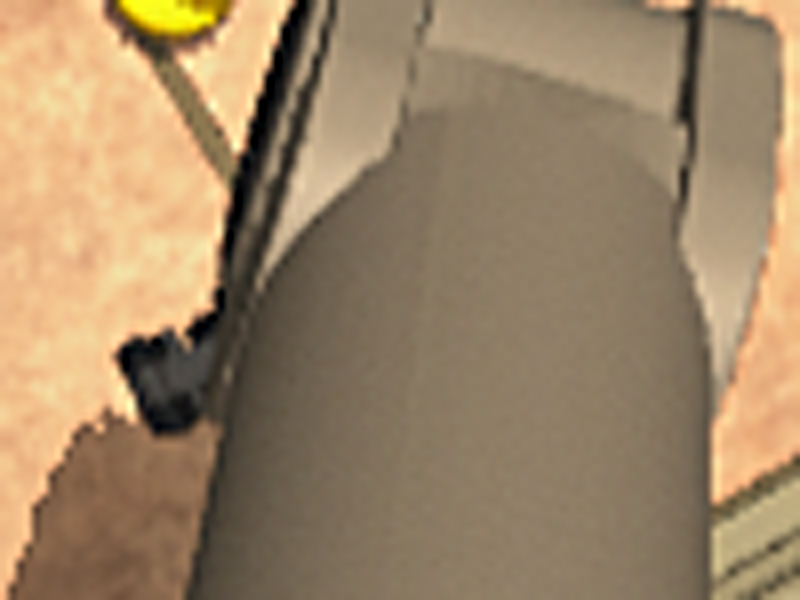

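View pics/s8.png

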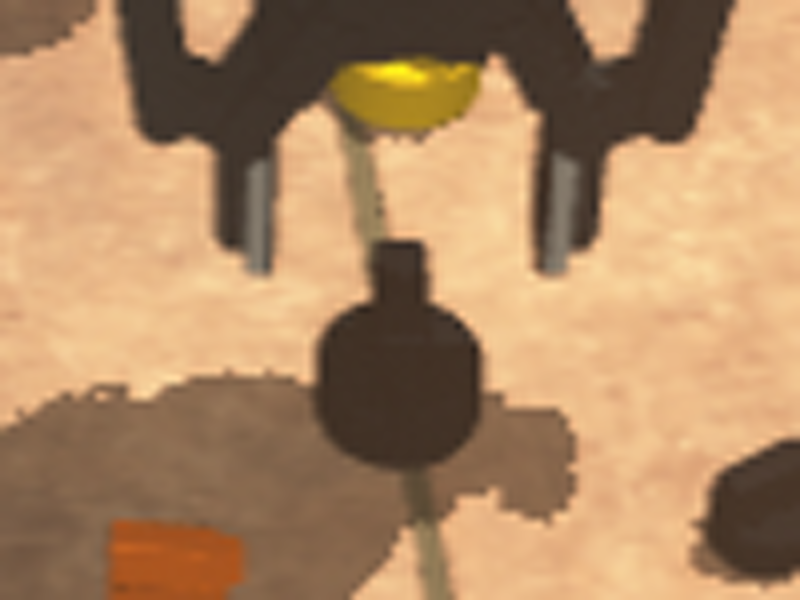

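```bash
python3 -m creep '[[[0,0,0,0,0,0.007,0.06],[0,0,0,0,0,0.008,0.06],[0,0,0,0,0,0.005,0.06],[0,0,0,0,0,0.002,0.06],[0,0,0,0,0,0,0.06],[0,0,0,0,0,0,0.06]]]'
python3 go.py 0.526 0.031 0.0945 -64.5
```

```text
t: 16.32
eef_pos: [0.527, 0.0321, 0.0944]
tool_rot: [-0.003, 0.847, -0.531, -0.001]
contact_force: [0.5, 0.0, 0.3]
gripper_width: 0.699
t 16.3167 pos [0.527  0.0321 0.0944] yaw -64.15 F [0.46 0.03 0.31] w 0.699 q7 -0.78
turn(tool) [-0.0052  0.0046  0.0061] shift(tool) [ 0.0006  0.0014 -0.0001]
```

```bash
python3 -m creep '[[[0,0,0,0,0,0,0.04],[0,0,0,0,0,0,0.025],[0,0,0,0,0,0,0.015],[0,0,0,0,0,0,0.008],[0,0,0,0,0,0,0],[0,0,0,0,0,0,0],[0,0,0,0,0,0,0],[0,0,0,0,0,0,0],[0,0,0,0,0,0,0],[0,0,0,0,0,0,0]]]' 50
python3 go.py 0.526 0.031 0.0945 -64.5
python3 - <<'E'
from h import *
s=cam('scene'); save(s['color'],'s9.png',(320,220,420,295),8)
E
```

```text
t: 17.15
eef_pos: [0.5274, 0.0323, 0.0952]
tool_rot: [-0.004, 0.847, -0.531, -0.0]
contact_force: [0.4, 0.3, -0.6]
gripper_width: 0.138
t 17.15 pos [0.5274 0.0323 0.0952] yaw -64.14 F [ 0.39  0.26 -0.63] w 0.138 q7 -0.78
turn(tool) [-0.0064  0.0044  0.0062] shift(tool) [0.0005 0.0018 0.0007]
```

View pics/s9.png

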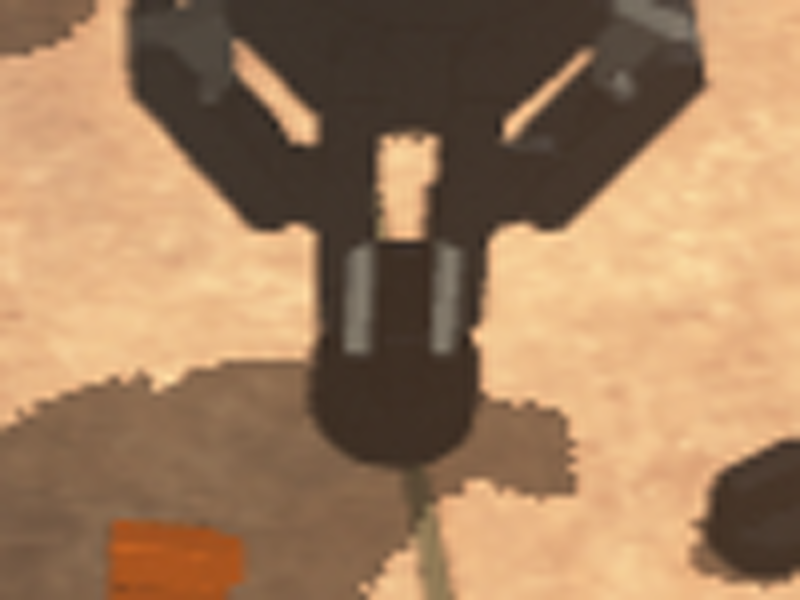

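```bash
python3 -m creep '[[[0,0,0,0,0,-0.005,0],[0,0,0,0,0,-0.01,0],[0,0,0,0,0,-0.018,0],[0,0,0,0,0,-0.02,0],[0,0,0,0,0,-0.02,0],[0,0,0,0,0,-0.02,0],[0,0,0,0,0,-0.02,0],[0,0,0,0,0,-0.015,0],[0,0,0,0,0,-0.005,0],[0,0,0,0,0,0,0],[0,0,0,0,0,0,0]]]' 80
python3 go.py 0.474 0.203 0.23 -57.3
python3 - <<'E'
from h import *
t=cam('top'); save(t['color'],'t10.png',(270,225,310,255),19)
s=cam('scene'); save(s['color'],'s10.png',(340,150,440,225),8)
save(s['color'],'s10b.png',(254,220,294,250),19)
E
```

```text
t: 18.12
eef_pos: [0.5259, 0.0298, 0.2396]
tool_rot: [-0.004, 0.847, -0.532, -0.0]
contact_force: [-0.3, 0.4, -1.0]
gripper_width: 0.127
t 18.1167 pos [0.5259 0.0298 0.2396] yaw -64.32 F [-0.34  0.45 -1.05] w 0.127 q7 -0.96
turn(tool) [-0.0072  0.0049 -0.1226] shift(tool) [-0.1785 -0.0282  0.0108]
```

View pics/t10.png

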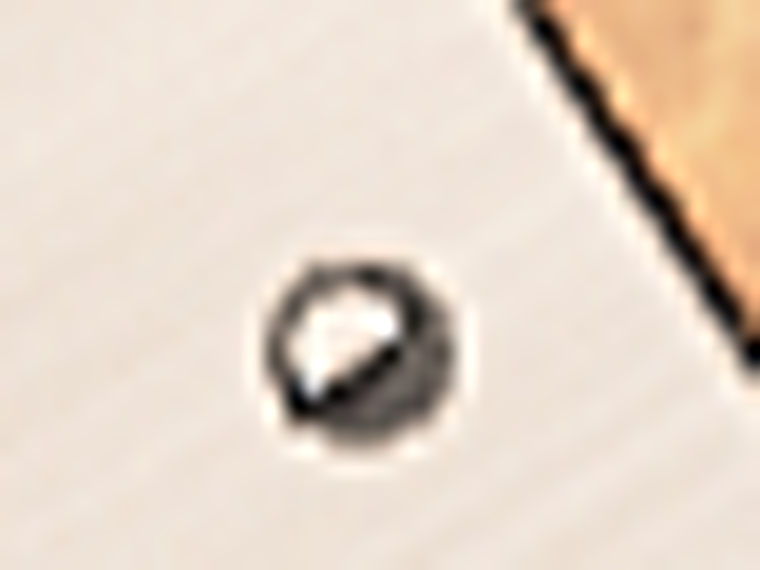

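View pics/s10.png

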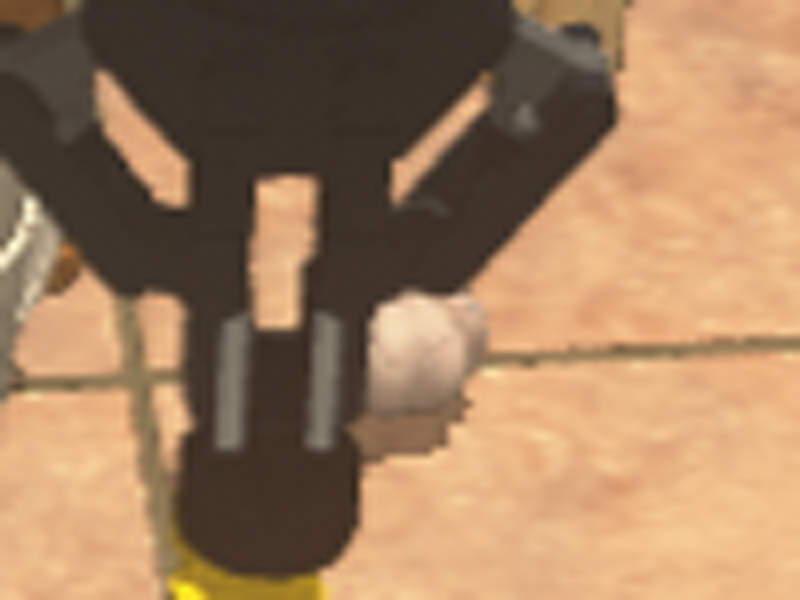

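View pics/s10b.png

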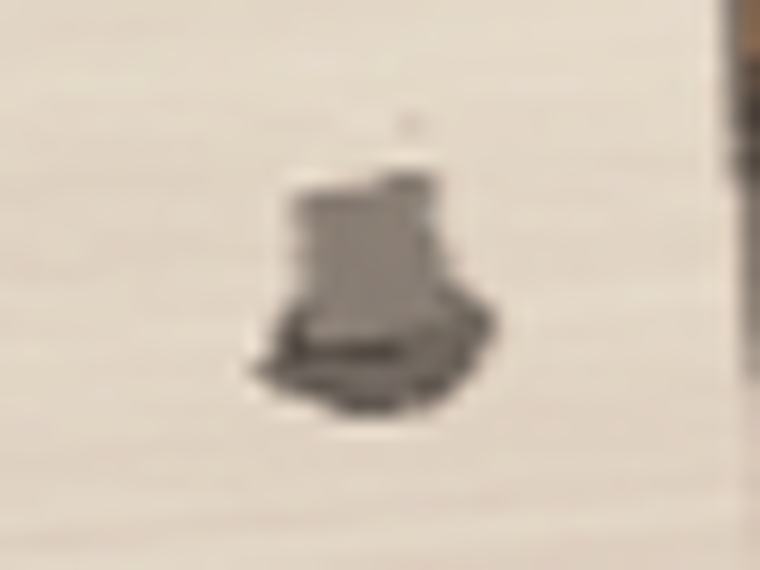

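```bash
python3 - <<'E'
from h import *
t=load('top');s=load('scene'); k=19;o=9
T=lambda u,v,z: ray(t,270+(u-o)/k,225+(v-o)/k,z)
S=lambda u,v,z: ray(s,254+(u-o)/k,220+(v-o)/k,z)
print('T axis',T(344,357,.084).round(4)); a,b=T(300,412,.084),T(410,335,.084); d=a-b
print('flat',a.round(4),b.round(4),np.linalg.norm(d),np.degrees(np.arctan2(d[1],d[0]))-90)
a,b=S(297,195,.084),S(437,190,.084);d=a-b
print('S flat',a.round(4),b.round(4),((a+b)/2).round(4),np.linalg.norm(d),np.degrees(np.arctan2(d[1],d[0]))-90)
C=-cv2.Rodrigues(s['rvec'].astype(float))[0].T@s['tvec'].ravel();print('scene cam',C)
C=-cv2.Rodrigues(t['rvec'].astype(float))[0].T@t['tvec'].ravel();print('top cam',C)
def knobc(u,v,z):
    p=ray(s,u,v,z); d=(p-C)[:2]; d/=np.linalg.norm(d); return p[:2]+.02*d
C=-cv2.Rodrigues(s['rvec'].astype(float))[0].T@s['tvec'].ravel()
print(knobc(340+(268-3.5)/8,150+(575-3.5)/8,.1446), knobc(340+(285-4.25)/9.5,240+(368-4.25)/9.5,0))
E
```

```text
T axis [0.4712 0.2035 0.084 ]
flat [0.465  0.2085 0.084 ] [0.4736 0.196  0.084 ] 0.015170411914127786 34.56657395987824
S flat [0.4677 0.2104 0.084 ] [0.4741 0.1985 0.084 ] [0.4709 0.2044 0.084 ] 0.013575821979572564 28.248199197637277
scene cam [-0.10403035 -0.1966048   0.73317813]
top cam [0.43125294 0.14313628 1.17459902]
[0.52621768 0.03018443] [0.52697062 0.03080352]
```

```bash
python3 -m creep '[[[-0.004,0.003,-0.04,0,0,0,0],[-0.003,0.002,-0.04,0,0,0,0],[0,0,-0.035,0,0,0,0],[0,0,0,0,0,0,0]]]'
python3 go.py 0.4726 0.2054 0.22 -57.3
```

```text
t: 18.55
eef_pos: [0.5233, 0.0296, 0.2348]
tool_rot: [0.004, 0.877, -0.481, -0.003]
contact_force: [-0.1, 1.3, -0.1]
gripper_width: 0.124
t 18.55 pos [0.5233 0.0296 0.2348] yaw -57.47 F [-0.12  1.34 -0.1 ] w 0.124 q7 -0.86
turn(tool) [ 0.0094  0.0019 -0.0029] shift(tool) [-0.1755 -0.0519  0.0147]
```

```bash
python3 -m creep '[[[0.003,0,0,-0.01,-0.003,0.001,0],[0.003,0,0,-0.018,-0.005,0.001,0],[0.003,0,0,-0.02,-0.006,0.001,0],[0,0,0,-0.02,-0.006,0.001,0],[0,0,0,-0.02,-0.006,0.001,0],[0,0,0,-0.02,-0.006,0.001,0],[0,0,0,-0.02,-0.006,0.001,0],[0,0,0,-0.016,-0.005,0.001,0],[0,0,0,-0.008,-0.003,0.001,0],[0,0,0,0,0,0,0],[0,0,0,0,0,0,0]]]'
python3 go.py 0.4726 0.2054 0.20 -57.3
```

```text
t: 19.47
eef_pos: [0.4733, 0.1932, 0.2185]
tool_rot: [0.004, 0.874, -0.486, -0.004]
contact_force: [-0.5, -0.9, 0.2]
gripper_width: 0.123
t 19.4667 pos [0.4733 0.1932 0.2185] yaw -58.18 F [-0.46 -0.87  0.24] w 0.123 q7 -1.2
turn(tool) [ 0.0113  0.0032 -0.0154] shift(tool) [-0.0106 -0.0061  0.0184]
```

```bash
python3 -m creep '[[[0.005,0.002,-0.006,-0.004,-0.003,0.005,0],[0.004,0.001,-0.006,-0.004,-0.002,0.005,0],[0.002,0,-0.003,-0.002,-0.001,0.004,0],[0,0,0,0,0,0.002,0],[0,0,0,0,0,0,0],[0,0,0,0,0,0,0]]]'
python3 go.py 0.4726 0.2054 0.20 -57.3
python3 - <<'E'
from h import *
t=cam('top'); save(t['color'],'t11.png',(240,195,340,270),8)
s=cam('scene'); save(s['color'],'s11.png',(224,175,324,250),8)
E
```

```text
t: 19.97
eef_pos: [0.4738, 0.2016, 0.2002]
tool_rot: [0.001, 0.876, -0.482, 0.001]
contact_force: [0.5, 1.0, -0.4]
gripper_width: 0.125
t 19.9667 pos [0.4738 0.2016 0.2002] yaw -57.65 F [ 0.54  1.   -0.35] w 0.125 q7 -1.19
turn(tool) [ 0.0004 -0.0017 -0.006 ] shift(tool) [-0.0039 -0.001   0.0002]
```

View pics/s11.png

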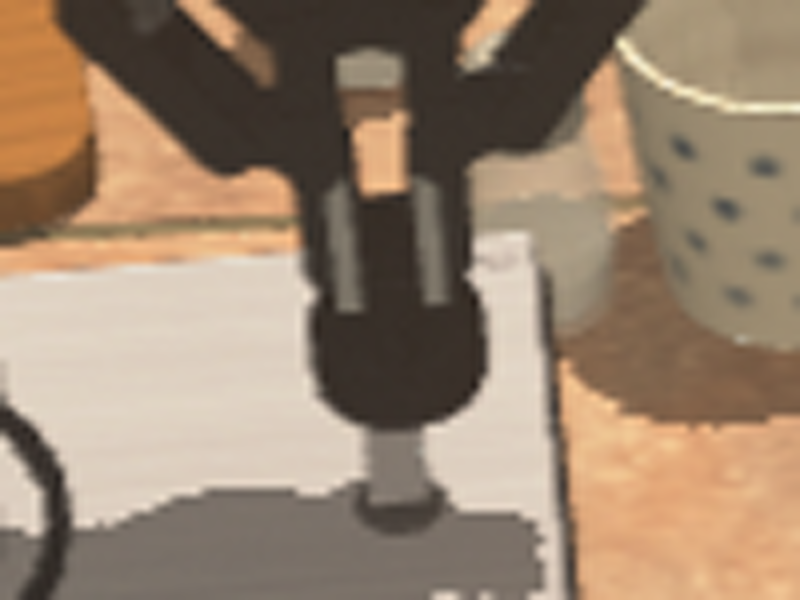

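View pics/t11.png

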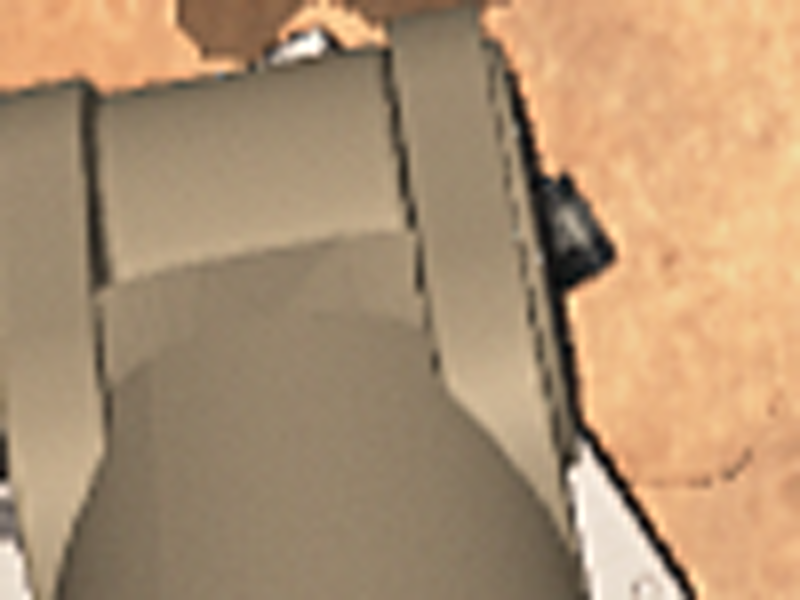

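```bash
python3 - <<'E'
from h import *
s=load('scene'); C=-cv2.Rodrigues(s['rvec'].astype(float))[0].T@s['tvec'].ravel()
P=lambda u,v:(224+(u-3.5)/8,175+(v-3.5)/8)
def knobc(u,v,z):
    p=ray(s,*P(u,v),z); d=(p-C)[:2]; d/=np.linalg.norm(d); return p[:2]+.02*d
k=knobc(401,429,.1052); print('knob',k)
# predicted px of things
for n,p in(('tip',(.4726,.2055,.084)),('spin base',(.4726,.2055,.060)),('knob under TCP',(.4738,.2016,.1052)),('knob top',(.4738,.2016,.1432))):
    q=pix(s,p); print(n,(q-[224,175])*8+3.5)
x=np.array([np.cos(np.radians(32.7)),np.sin(np.radians(32.7))])
a=ray(s,*P(368,455),.084);b=ray(s,*P(425,455),.084)
E
```

```text
knob [0.47248096 0.20333928]
tip [394.1366421 434.7530505]
spin base [402.25092674 509.61806756]
knob under TCP [404.21083238 368.31535896]
knob top [390.88145584 241.14966775]
```

```bash
python3 -m creep '[[[0,0,-0.003,-0.002,-0.001,0.004,0],[0,0,-0.003,-0.001,0,0.004,0],[0,0,0,0,0,0.004,0],[0,0,0,0,0,0.002,0],[0,0,0,0,0,0,0],[0,0,0,0,0,0,0]]]'
python3 go.py 0.4733 0.2047 0.182 -57.3
```

```text
t: 20.57
eef_pos: [0.4734, 0.2049, 0.1852]
tool_rot: [0.0, 0.878, -0.479, 0.001]
contact_force: [0.4, 0.1, -0.8]
gripper_width: 0.13
t 20.5667 pos [0.4734 0.2049 0.1852] yaw -57.29 F [ 0.37  0.06 -0.84] w 0.13 q7 -1.17
turn(tool) [-0.0008 -0.0015  0.0001] shift(tool) [0.0001 0.0002 0.0032]
```

```bash
python3 - <<'E'
from h import *
s=cam('scene'); save(s['color'],'s12.png',(239,190,309,243),11)
E
```

```text
(no output)
```

View pics/s12.png

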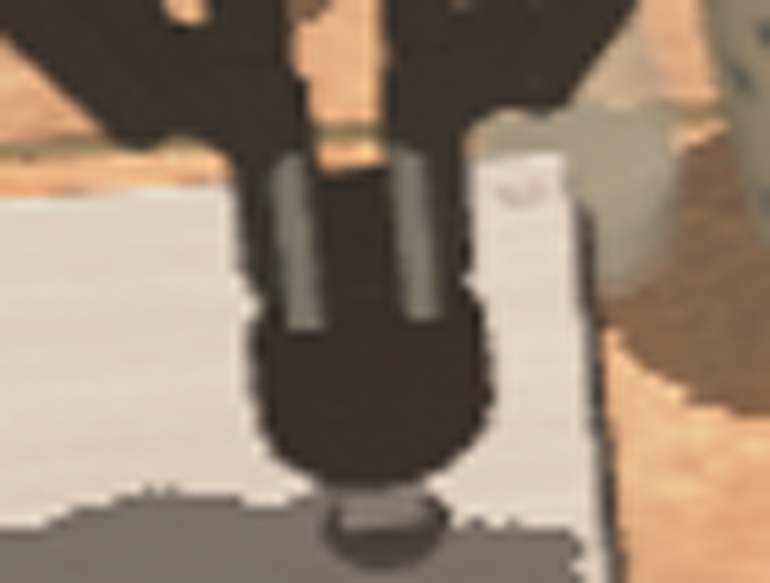

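```bash
python3 -m creep '[[[0,0,0,0,0,0.003,0],[0,0,0,0,0,0.002,0],[0,0,0,0,0,0.002,0],[0,0,0,0,0,0,0]]]'
python3 go.py 0.4733 0.2047 0.182 -57.3
```

```text
t: 20.95
eef_pos: [0.4738, 0.2051, 0.178]
tool_rot: [-0.001, 0.878, -0.479, 0.001]
contact_force: [-0.2, 1.0, 1.1]
gripper_width: 0.125
t 20.95 pos [0.4738 0.2051 0.178 ] yaw -57.29 F [-0.25  1.    1.06] w 0.125 q7 -1.16
turn(tool) [-0.002  -0.0015  0.0001] shift(tool) [ 0.      0.0006 -0.004 ]
```

```bash
python3 -m creep '[[[0,0,0,0,0,0.002,0],[0,0,0,0,0,0.002,0],[0,0,0,0,0,0,0]]]'
python3 go.py 0.4733 0.2047 0.175 -57.3;python3 -m creep '[[[0,0,0,0,0,0.003,0],[0,0,0,0,0,0.003,0],[0,0,0,0,0,0,0]]]'
python3 go.py 0.4733 0.2047 0.17 -57.3
```

```text
t: 21.2
eef_pos: [0.4747, 0.2057, 0.1741]
tool_rot: [-0.002, 0.878, -0.479, 0.002]
contact_force: [0.8, -0.3, 0.1]
gripper_width: 0.125
t 21.2 pos [0.4747 0.2057 0.1741] yaw -57.29 F [ 0.83 -0.35  0.1 ] w 0.125 q7 -1.15
turn(tool) [-0.0045 -0.0015  0.0002] shift(tool) [ 0.0001  0.0017 -0.0009]
t: 21.45
eef_pos: [0.4747, 0.2058, 0.1675]
tool_rot: [-0.002, 0.878, -0.479, 0.002]
contact_force: [0.5, 1.1, -0.9]
gripper_width: 0.123
t 21.45 pos [0.4747 0.2058 0.1675] yaw -57.28 F [ 0.45  1.1  -0.92] w 0.123 q7 -1.14
turn(tool) [-0.0044 -0.0015  0.0004] shift(tool) [ 0.0002  0.0017 -0.0026]
```

```bash
python3 -m creep '[[[0,0,0,0,0,0.002,0],[0,0,0,0,0,0.002,0],[0,0,0,0,0,0,0]]]'
python3 go.py 0.4740 0.2053 0.164 -57.3;python3 -m creep '[[[0,0,0,0,0,0.002,0],[0,0,0,0,0,0.002,0],[0,0,0,0,0,0,0]]]'
python3 go.py 0.4740 0.2053 0.158 -57.3
python3 - <<'E'
from h import *
s=cam('scene'); save(s['color'],'s13.png',(239,190,309,243),11)
E
```

```text
t: 21.7
eef_pos: [0.4747, 0.2058, 0.1631]
tool_rot: [-0.002, 0.878, -0.479, 0.002]
contact_force: [-0.6, 1.0, 1.9]
gripper_width: 0.125
t 21.7 pos [0.4747 0.2058 0.1631] yaw -57.28 F [-0.55  1.    1.85] w 0.125 q7 -1.14
turn(tool) [-0.0043 -0.0014  0.0003] shift(tool) [-0.      0.0009 -0.0009]
t: 21.95
eef_pos: [0.4748, 0.2057, 0.1594]
tool_rot: [-0.002, 0.878, -0.479, 0.001]
contact_force: [-2.1, -0.3, 6.3]
gripper_width: 0.128
t 21.95 pos [0.4748 0.2057 0.1594] yaw -57.29 F [-2.07 -0.27  6.25] w 0.128 q7 -1.13
turn(tool) [-0.0043 -0.0005  0.0002] shift(tool) [-0.0001  0.0009  0.0014]
```

View pics/s13.png

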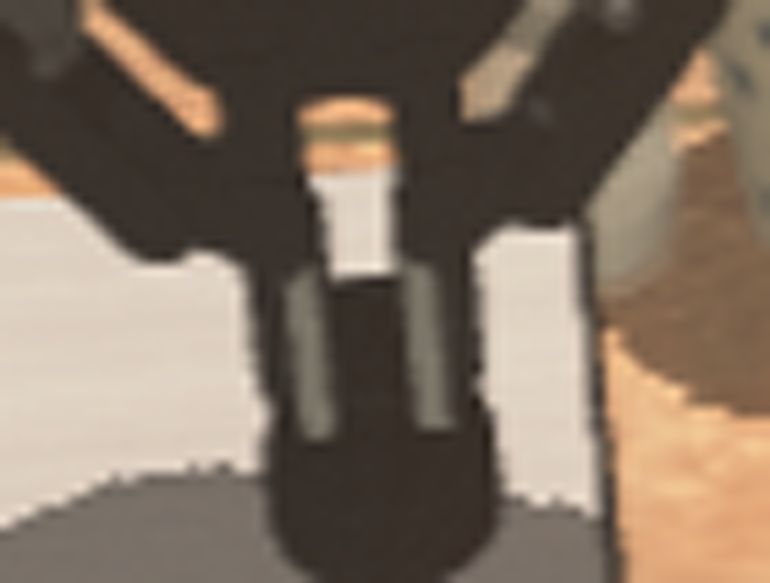

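```bash
python3 -m creep '[[[0,0,0,0,0,0.002,0],[0,0,0,0,0,0.002,0]]]' 100
python3 go.py 0.4740 0.2053 0.158 -57.3;python3 -m creep '[[[0,0,0,0,0,0.002,0],[0,0,0,0,0,0.002,0]]]'
python3 go.py 0.4740 0.2053 0.158 -57.3
```

```text
t: 22.17
eef_pos: [0.4752, 0.2057, 0.1574]
tool_rot: [-0.002, 0.877, -0.48, 0.0]
contact_force: [-10.4, -3.5, 41.9]
gripper_width: 0.119
t 22.1667 pos [0.4752 0.2057 0.1574] yaw -57.33 F [-10.35  -3.46  41.88] w 0.119 q7 -1.13
turn(tool) [-0.0047  0.0017 -0.0005] shift(tool) [-0.0003  0.0013 -0.0006]
t: 22.33
eef_pos: [0.4755, 0.2054, 0.1575]
tool_rot: [-0.003, 0.877, -0.48, -0.002]
contact_force: [-9.8, -3.1, 32.1]
gripper_width: 0.117
t 22.3333 pos [0.4755 0.2054 0.1575] yaw -57.4 F [-9.8  -3.11 32.14] w 0.117 q7 -1.12
turn(tool) [-0.0042  0.0068 -0.0017] shift(tool) [-0.0007  0.0013 -0.0005]
```

```bash
python3 -m creep '[[[0,0.002,0,0,0.0005,0.001,0],[0,0.002,0,0,0.0003,0.001,0],[0,0,0,0,0,0.001,0]]]'
python3 go.py 0.4740 0.2053 0.158 -57.3
python3 - <<'E'
from h import *
s=cam('scene'); save(s['color'],'s14.png')
t=cam('top'); save(t['color'],'t14.png')
W=world(t)
c=np.array([.397,.318])
m=(np.hypot(W[...,0]-c[0],W[...,1]-c[1])<.065)&(W[...,2]>.127)&(W[...,2]<.145); p=W[m]
A_=np.c_[2*p[:,:2],np.ones(len(p))]; so=np.linalg.lstsq(A_,(p[:,:2]**2).sum(1),rcond=None)[0]; print('rim',so[:2],np.sqrt(so[2]+so[:2]@so[:2]),len(p))
for i in range(6):
    cam('top'); o=get_obs(); print(o['t'],np.round(o['contact_force'],1),np.round(o['eef_pos'],4),o['gripper_width'])
E
```

```text
t: 22.58
eef_pos: [0.4751, 0.2052, 0.1579]
tool_rot: [-0.004, 0.877, -0.481, -0.002]
contact_force: [-4.3, -2.0, 14.9]
gripper_width: 0.121
t 22.5833 pos [0.4751 0.2052 0.1579] yaw -57.45 F [-4.27 -1.98 14.85] w 0.121 q7 -1.12
turn(tool) [-0.0061  0.0071 -0.0027] shift(tool) [-0.0007  0.0009 -0.0001]
rim [0.39825121 0.32139883] 0.05030492565191945 192
22.7333 [-3.5 -1.2 14.5] [0.4752 0.2052 0.1579] 0.1205554900955743
22.7833 [-4.5 -1.  15.1] [0.4752 0.2052 0.1579] 0.11903584565065645
22.8333 [-4.9 -2.  13.2] [0.4751 0.2052 0.1579] 0.12353752634540222
22.8833 [-3.5 -1.4 14.6] [0.4752 0.2052 0.1579] 0.12276735000785774
22.9333 [-4.7 -1.2 15. ] [0.4752 0.2052 0.1579] 0.12123977214179037
22.9833 [-3.6 -1.  14.9] [0.4751 0.2052 0.1579] 0.12316178160371022
```

View pics/s14.png

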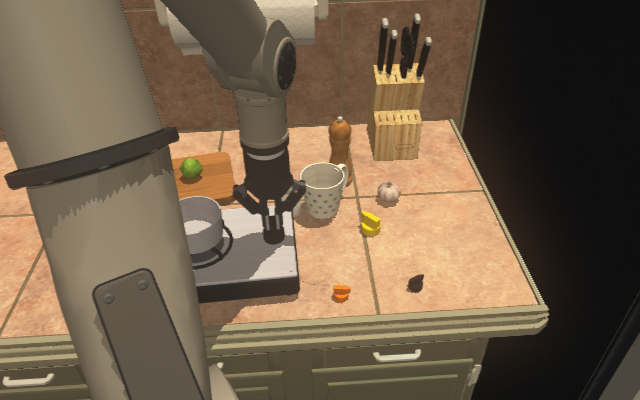

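View pics/t14.png

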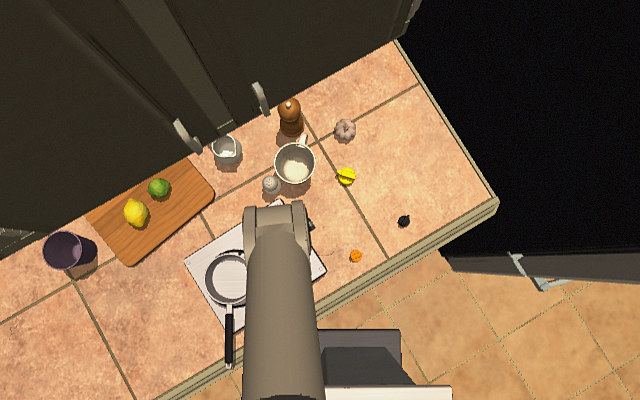

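```bash
python3 -c "
from station import *
print(hand_in()); print(get_obs()['contact_force'])"
```

```text
the job is handed in; nothing more can be done
None
the job is handed in; nothing more can be done
```

I handed the job in at about 23 s, with the pan on the grate and the knob held pressed in on the spindle. The hand-in gives no verdict, so these are my own last checks.

- **Pan:** it was set down on the grate with its handle towards the front and left, and let go. The depth fit put it within about 4 mm of the burner's centre, tilted under 0.01 rad, with its underside at about 76 mm against the 78 mm expected. The pan's centre had not moved when I re-measured it just before handing in.
- **Knob:** I gripped the large black knob by its bar and turned the tool to the hob's yaw, about 32.7°. It slid on almost without force until the spring began to push back.
- **Pressed in:** I pushed on until it hit a hard stop, about 6 mm further down. That push briefly read about 42 N of wrist force. Over the last 0.4 s before hand-in it held steady at about 14.5 N, with the knob still gripped at 100 N.
- **Bystanders:** the mug, salt shaker and garlic looked unmoved in the final pictures; I judged that by eye.

Two readings did not match exactly. The two cameras put the spindle about 2 mm apart, and I aimed between them. About 5 N of sideways force stayed on the spindle at the end. I could not read the spindle's travel directly, only infer it from the tool's height and force.

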